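Stow a socket in the tool case

ROBOT

A 6-joint arm with a two-finger parallel gripper is mounted at the origin on the work surface. World frame = base frame: x ahead of the robot, y to its left, z up, the work surface at z = 0. Lengths are in m, angles in rad, forces in N, time in s.
With the tool pointing down it reaches from about 0.25 to 0.775 m from the base axis. Payload 4 kg.
Tool frame: the origin (TCP) lies between the finger pads; the fingertips stand 11 mm ahead of it and the grasp point (between the pads) lies 8 mm behind it (robot.tip_extent is the z of the fingertips in the tool frame, in m); z points along the fingers, y is the line along which they close (so a half turn about z gives the same grasp; the last joint's range is limited). The gripper opens to 94 mm and grips with 3 to 60 N. Pads are 16 mm wide; open, the fingers measure 119 mm over their backs; the gripper's body (75 mm by 177 mm) begins 78 mm behind the grasp point.
Start: joints at [1.118, 0.087, 1.371, -0, 1.684, -0.103], TCP at [0.189, 0.517, 0.185] pointing down, gripper open.
Joint ranges: [-3.1, 3.1], [-0.76, 2.03], [0.27, 2.55], [-1.08, 4.22], [0.17, 2.65], [-2.57, 2.57]. Speed limits (rad/s): [2.79, 2.79, 3.14, 3.14, 3.14, 3.14].

INTERFACE

Orientations are given as [roll, pitch, yaw] about the fixed x, y, z axes, in that order (R = Rz(yaw) Ry(pitch) Rx(roll)).
In Python, from bench import robot, imaging gives the robot as it stands.
- The arm moves only by the shell command python3 -m pendant 'ROWS'. ROWS is JSON, a list of rows, each a list of 7 numbers: the shift along the world's x, y, z in cm, then the turn, a rotation vector about the world's x, y, z in degrees, then the opening, from 0 (shut) to 1 (fully open). In form: [[dx, dy, dz, ax, ay, az, jaw], ...]. A call has 1 to 8 rows; each row shifts and turns the commanded pose from where the row before left it; what a row does not reach is not made up. A row lasts 1/10 s, in which the tool goes at most 50 mm and 8.59 degrees, less where a joint would pass 70% of its speed; a pose out of reach is approached as far as the arm can. A call is refused whole if a number of a shift passes 5 or a number of a turn 8.59, either way. A call with a gripper value outside its range is refused whole. The fingers move at their own pace and stop on an object; the grip force is fixed at half the most. Time passes only in rows, so rows that do not move let the fingers close. It gives the time, the measured TCP pose, the force, the opening and the grip force at its end, in the units of the state.
- robot.get_obs(): the state, without advancing time (a new reading comes with each control period).
- imaging.snapshot(name): name is "side" or "top" or "wrist"; returns the picture (384x512x3 uint8, red, green, blue); there is no depth.
- imaging.camera_params(name): a dict with "camera_matrix" (3x3 intrinsics, pixels), "R" (3x3) and "t" (3): a world point X has camera coordinates R X + t. Camera axes: x right, y down, z forward; pixel columns grow to the right and rows downward; lengths in m; the calibration is good to about 2 mm. A picture is of the moment at which its call begins: read the wrist's pose just before it. camera_params takes no time and is no camera call; for the wrist camera it gives the pose at the moment of the call.
- robot.close_job(): hands the job in; it is judged then, once.
The state is a dict: "time": time; "joint_positions": joint angles; "qvel": joint speeds; "joint_torque": joint torques, N m; "tool_pos": TCP position; "ee_rot": TCP orientation; "wrist_force": force on the tool from outside, world axes, zero at the start; "wrist_torque": the same for the moment, N m; "width": finger opening in m; "finger_force": force on a finger pad.
Only numpy, scipy, OpenCV 4.12 (cv2) and the standard library are available. Lean on these libraries where they do the work, as an engineer would, in place of code of your own. Each camera call takes 0.05 s, during which the arm holds its last target. There are 200 camera calls.

TASK

Put the largest of the three sockets on the mat away in the open tool case: slide the compartment's cover open, set the socket in the compartment under it, slide the cover fully shut over the socket, then push the case's clear lid down until it snaps fully home on its catch. Do not disturb the other two sockets, the wrench or the spray can.

Things in the scene. Friction and masses are not known exactly. Their poses are not given: they have to be found in the camera images.
- tool_case: Aluminium tool case base, 200 (its x) x 340 (its y) x 58 mm high, on the work surface. Origin: centre of its underside; +x points from its front (catch side) to the hinge side, roughly away from the robot; z up. Black foam inlays, below 45 mm, fill its front strip and its -y half. Rails beside the cover: front top at z 52 mm (x -36 to -30), rear ledge at z 56 mm (x 64 to 95).
- compartment (a point): Point on the floor of the compartment in the case's +y half. In the case's frame it lies at (20, 85, 4) mm; the compartment spans x -30 to 64 mm, y 1 to 165 mm, floor at z 4 mm, open upwards to z 50 mm, where the cover runs. Axes as the case's.
- cover (a joint): Slide of the flat grey cover plate (94 mm in x, 160 mm in y, 4 mm thick, its top at z 54 mm of the case) in m: 0 = fully shut over the compartment, grows as the cover slides along the case's -y, over the foam, 0.15 = fully open. Sliding friction about 2 N; it stays where it is left.
- cover_grip (a point): Top centre of the upright steel grip rib on the cover, at x 22 mm and z 74 mm of the case (moves with the cover). The rib is 10 mm thick (case y), 50 mm long (case x) and stands 20 mm above the cover plate.
- lid (a joint): Hinge of the clear lid in rad: 0 = shut on the case and held by the catch, grows as it opens; it stops at 1.25, so it always leans over the compartment towards the robot. Stiff hinge: stays where it is left. The spring catch at the middle of the front is felt at about 0.06 and snaps over below 0.03 (some 4 N at the free edge).
- lid_hinge (a point): Middle of the lid's hinge axis, at x 100 mm, z 58 mm of the case; the axis runs along the case's y.
- lid_edge (a point): Middle of the free edge on the lid's outer face: at (-200, 0, 32) mm from the hinge point in the lid's axes (the case's when shut). Lid: 200 x 340 mm shell, 32 mm deep, clear panel in an aluminium frame, skirts towards the case. A lip 80 mm wide sticks out 18 mm beyond the edge; a tongue 32 mm wide hangs 28 mm below the skirt at mid edge. Shut, its outer face is at z 90 mm.
- mat: Thin grey mat, 270 x 120 x 4 mm, fixed on the work surface; origin: centre of its underside. The three sockets stand on it in a row along its x, in any order, about 80 mm apart.
- socket_large: The largest of the three steel sockets: an upright cylinder 36 mm in diameter, 40 mm high, about 0.1 kg, standing on the mat. Origin: centre of its underside, z along its axis.
- socket_mid (a point): Centre of the largest socket, 20 mm above its underside.
- socket_medium: Medium socket, 27 mm in diameter, 34 mm high, on the mat; to be left alone. Origin: centre of its underside.
- socket_small: Small socket, 20 mm in diameter, 28 mm high, on the mat; to be left alone. Origin: centre of its underside.
- wrench: Steel wrench, 200 mm long, lying on the work surface in front of the case; to be left alone. Origin: middle of its underside.
- spray_can: Grey spray can, 52 mm in diameter, 150 mm high, standing to the left of the case; to be left alone. Origin: centre of its underside.

How it is judged:
On the way, in this order (a step that is already met when the one before it is completed fails the run):
1. the cover is slid open, by more than 55 mm (value of joint cover above 0.055 m), for 0.1 s.
2. the large socket is in the compartment, let go and at rest (x of socket_mid in the frame of tool_case between -0.03 and 0.064 m and y of socket_mid in the frame of tool_case between 0.001 and 0.165 m and z of socket_mid in the frame of tool_case below 0.036 m and linear speed of socket_large below 0.03 m/s and contact force between the fingers and socket_large below 0.1 N), for 0.2 s.
3. the cover is fully shut (within 5 mm) over the socket (x of socket_mid in the frame of tool_case between -0.03 and 0.064 m and y of socket_mid in the frame of tool_case between 0.001 and 0.165 m and z of socket_mid in the frame of tool_case below 0.036 m and value of joint cover below 0.005 m), for 0.1 s.
4. the lid is shut home on its catch (within 0.015 rad) (value of joint lid below 0.015 rad), for 0.1 s.
At the end, for the whole second after the job is handed in: The large socket rests inside the compartment (centre under 36 mm above the case's underside), the cover is shut to within 5 mm, the lid is shut on its catch to within 0.015 rad, and the other sockets, wrench and can are within 30 mm of where they stood (all of step 3 and value of joint lid below 0.015 rad and linear speed of socket_large below 0.03 m/s and distance of each of socket_medium, socket_small, wrench, spray_can from where it was at the start of the episode below 0.03 m); the robot touches nothing.
It fails at once if the medium socket is moved by more than 30 mm (distance of socket_medium from where it was at the start of the episode above 0.03 m).
It fails at once if the small socket is moved by more than 30 mm (distance of socket_small from where it was at the start of the episode above 0.03 m).
It fails at once if the wrench is moved by more than 30 mm (distance of wrench from where it was at the start of the episode above 0.03 m).
It fails at once if the spray can is moved by more than 30 mm (distance of spray_can from where it was at the start of the episode above 0.03 m).
It also fails if it takes over 72 s, if anything falls off the work surface, if the arm or the gripper's body presses on something with over 40 N, if the wrist force passes 120 N, or if a joint passes its speed limit or range.

## Working session

There is one attempt and no reset: what is moved stays moved. The work goes in short steps, Python scripts to look and compute and a shell command to move; the robot and the scene stay as the last step left them, time stands still between calls to the robot, and variables do not carry over. Pictures are saved under pics/ and viewed, at most 13 in all, crops included, and the job is handed in when it is done.

```bash
mkdir -p pics; ls
python3 - <<'E'
from bench import robot, imaging
import cv2,numpy as np
for n in("top","side"):
    cv2.imwrite(f"pics/{n}0.png",imaging.snapshot(n)[:,:,::-1])
    p=imaging.camera_params(n);print(n,np.round(p["camera_matrix"],1).tolist(),np.round(p["R"],3).tolist(),np.round(p["t"],3).tolist())
o=robot.get_obs();print(o, robot.tip_extent)
E
```

```text
pics
top [[427.5, 0.0, 255.8], [0.0, 427.5, 187.8], [0.0, 0.0, 1.0]] [[0.028, -1.0, 0.012], [-0.997, -0.029, -0.066], [0.066, -0.01, -0.998]] [0.061, 0.509, 1.165]
side [[453.5, 0.0, 253.3], [0.0, 453.5, 184.4], [0.0, 0.0, 1.0]] [[0.993, -0.118, 0.005], [-0.071, -0.629, -0.774], [0.094, 0.768, -0.633]] [-0.498, 0.15, 1.053]
{'time': 0.1, 'joint_positions': array([ 1.11791240e+00,  8.78859636e-02,  1.37209225e+00, -3.63141571e-05,
        1.68359400e+00, -1.03087289e-01]), 'qvel': array([-1.80822143e-05, -3.02252720e-03, -2.09167140e-03,  1.17748556e-03,
        1.31247726e-03,  9.68049147e-04]), 'joint_torque': array([ 2.20450995e-03, -3.41249120e+01, -3.03302407e+01,  7.18846405e-02,
        3.03994899e-02, -9.62075228e-05]), 'tool_pos': array([0.18826454, 0.51620738, 0.18342412]), 'ee_rot': array([-3.13961989e+00, -1.67806413e-04,  2.79179180e+00]), 'wrist_force': array([0.17307705, 0.15108413, 0.22739599]), 'wrist_torque': array([-0.03609796, -0.0050658 , -0.01035676]), 'finger_force': 0.0, 'width': 0.09381445604668358} 0.011
```

View pics/top0.png

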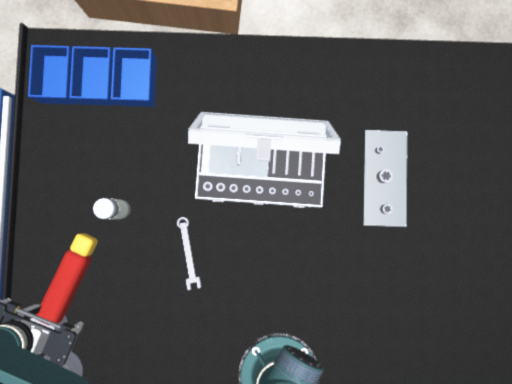

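View pics/side0.png

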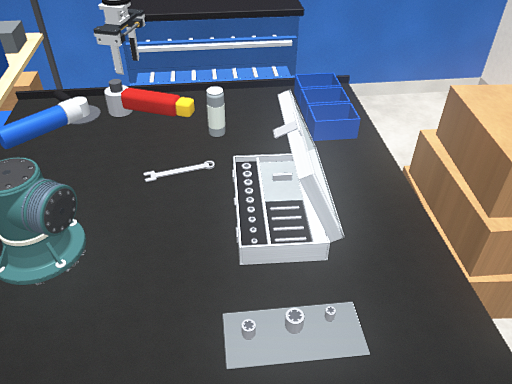

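Top: case with its front edge at about (195,198)–(324,207), rib near (239,156). Large socket near (385,176), medium (386,209), small (379,150), wrench (188,255), can (105,208). Zooming in on both views to measure.

Run:
```python
import cv2
a=cv2.imread("pics/top0.png")[100:230,180:420];cv2.imwrite("pics/topz.png",cv2.resize(a,None,fx=3.3,fy=3.3,interpolation=cv2.INTER_CUBIC))
a=cv2.imread("pics/side0.png")[85:375,215:375];cv2.imwrite("pics/sidez.png",cv2.resize(a,None,fx=2,fy=2,interpolation=cv2.INTER_CUBIC))
```

```text
(no output)
```

View pics/topz.png

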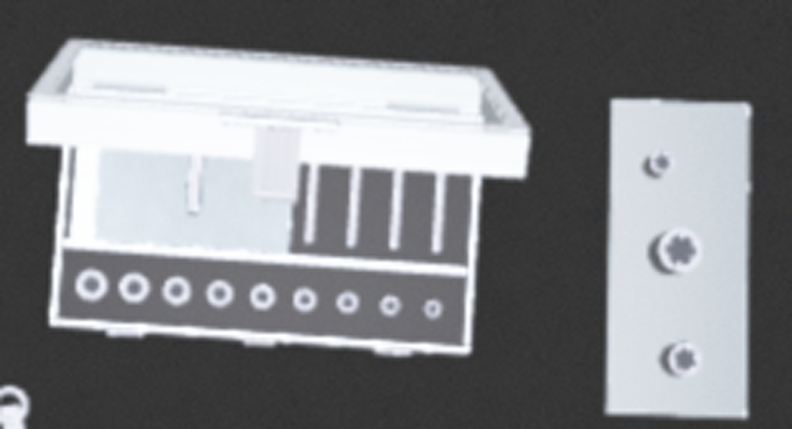

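View pics/sidez.png

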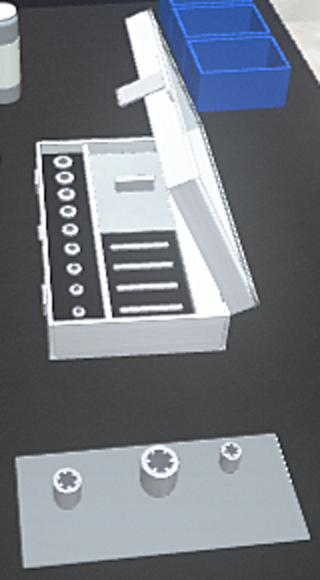

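Top crop: case front corners (52,322) and (468,350), rib front end (193,211), large socket top (681,250). The cover looks slightly open already. Side crop: front corners (37,143) and (50,322), rib (116..155,179), large socket top (160,461). Now triangulating.

```bash
cat > h.py <<'E'
import numpy as np,cv2
from bench import robot,imaging
def P(n):
    p=imaging.camera_params(n);return np.array(p["camera_matrix"]),np.array(p["R"]),np.array(p["t"])
def ray(cam,px):
    K,R,t=cam;return -R.T@t, R.T@np.linalg.inv(K)@np.array([*px,1.])
def atz(cam,px,z):
    c,d=ray(cam,px);return c+d*(z-c[2])/d[2]
def tri(c1,p1,c2,p2):
    M=[K@np.c_[R,t] for K,R,t in(c1,c2)]
    X=cv2.triangulatePoints(M[0],M[1],np.array(p1,float),np.array(p2,float))[:,0];return X[:3]/X[3]
def proj(cam,X):
    K,R,t=cam;u=K@(R@np.array(X)+t);return u[:2]/u[2]
E
python3 - <<'E'
from h import *
T,S=P("top"),P("side");np.set_printoptions(precision=4,suppress=True)
tp=lambda x,y:(180+(x+.5)/3.3-.5,100+(y+.5)/3.3-.5); sp=lambda x,y:(215+(x+.5)/2-.5,85+(y+.5)/2-.5)
pr={"FL":((52,322),(37,143)),"FR":((468,350),(50,322)),"ribfront":((193,211),(116,179)),"large":((681,250),(160,461)),"med":((684,360),(67,481)),"small":((660,163),(231,450))}
for k,(a,b) in pr.items(): print(k,tri(T,tp(*a),S,sp(*b)), atz(T,tp(*a),.058),atz(S,sp(*b),.058))
for k,z in(("large",.044),("med",.038),("small",.032)):
    print(k,atz(T,tp(*pr[k][0]),z),atz(S,sp(*pr[k][1]),z))
print("rib",atz(T,tp(193,211),.074),atz(S,sp(116,179),.074), "cover edge",atz(T,tp(97,200),.054),"lefttop",atz(T,tp(62,240),.058))
# foam end cover -y edge
print(atz(T,tp(290,245),.054))
E
```

```text
FL [0.4742 0.2354 0.0582] [0.4743 0.2354 0.058 ] [0.4742 0.2357 0.058 ]
FR [ 0.4606 -0.1001  0.0611] [ 0.4612 -0.1006  0.058 ] [ 0.4604 -0.0972  0.058 ]
ribfront [0.5658 0.1241 0.0741] [0.5675 0.1247 0.058 ] [0.5697 0.1444 0.058 ]
large [ 0.5485 -0.2763  0.0458] [ 0.5473 -0.2725  0.058 ] [ 0.5461 -0.2845  0.058 ]
med [ 0.4586 -0.2822  0.0372] [ 0.458  -0.2756  0.058 ] [ 0.4572 -0.2959  0.058 ]
small [ 0.6225 -0.2626  0.032 ] [ 0.618  -0.2547  0.058 ] [ 0.6152 -0.2802  0.058 ]
large [ 0.5487 -0.2769  0.044 ] [ 0.5488 -0.2751  0.044 ]
med [ 0.4586 -0.282   0.038 ] [ 0.4586 -0.2827  0.038 ]
small [ 0.6224 -0.2625  0.032 ] [ 0.6227 -0.2626  0.032 ]
rib [0.5656 0.1241 0.074 ] [0.5661 0.1242 0.074 ] cover edge [0.5747 0.2031 0.054 ] lefttop [0.5408 0.2298 0.058 ]
[0.5425 0.0452 0.054 ]
```

```bash
python3 -m pendant '[[3.9,-4.9,1.2,0,0,2.2,0.28],[3.9,-4.9,1.2,0,0,2.2,0.28],[3.9,-4.9,1.2,0,0,2.2,0.28],[3.9,-4.9,1.2,0,0,2.2,0.28],[3.9,-4.9,1.2,0,0,2.2,0.28],[3.9,-4.9,1.2,0,0,2.2,0.28],[3.9,-4.9,1.2,0,0,2.2,0.28],[3.9,-4.9,1.2,0,0,2.2,0.28]]'; python3 -m pendant '[[0,0,-2,0,-7.5,0,0.28],[0,0,-2,0,-7.5,0,0.28],[0,0,-2,0,-7.5,0,0.28],[0,0,-2,0,-7.5,0,0.28],[0,0,0,0,0,0,0.28],[0,0,0,0,0,0,0.28]]'
python3 - <<'E'
from h import *
from scipy.spatial.transform import Rotation as Rn
o=robot.get_obs();print(np.round(Rn.from_euler('xyz',o['ee_rot']).as_matrix(),3))
cv2.imwrite("pics/w1.png",imaging.snapshot("wrist")[:,:,::-1])
W=P("wrist");np.savez("w1.npz",K=W[0],R=W[1],t=W[2])
E
```

```text
time: 0.9
tool_pos: [0.4338, 0.2075, 0.2598]
ee_rot: [3.142, -0.0, 3.101]
wrist_force: [0.9, 0.2, -0.6]
width: 0.0335
finger_force: 0.0
time: 1.5
tool_pos: [0.4323, 0.2093, 0.1789]
ee_rot: [3.118, 0.52, 3.094]
wrist_force: [0.8, -0.1, 1.7]
width: 0.0264
finger_force: 0.0
[[-0.867  0.036  0.497]
 [ 0.041  0.999 -0.   ]
 [-0.497  0.02  -0.867]]
```

```bash
python3 -m pendant '[[1.7,-2.1,0.6,0,0,0,0.28],[1.7,-2.1,0.6,0,0,0,0.28],[1.7,-2.1,0.6,0,0,0,0.28],[1.7,-2.2,0.6,0,0,0,0.28],[0,0,0,0,0,0,0.28],[0,0,0,0,0,0,0.28]]'
python3 - <<'E'
from h import *
W=P("wrist");cv2.imwrite("pics/w2.png",imaging.snapshot("wrist")[:,:,::-1])
np.savez("w2.npz",K=W[0],R=W[1],t=W[2])
E
```

```text
time: 2.15
tool_pos: [0.505, 0.124, 0.2096]
ee_rot: [3.114, 0.53, 3.088]
wrist_force: [-0.7, 0.3, -0.3]
width: 0.0259
finger_force: 0.0
```

View pics/w2.png

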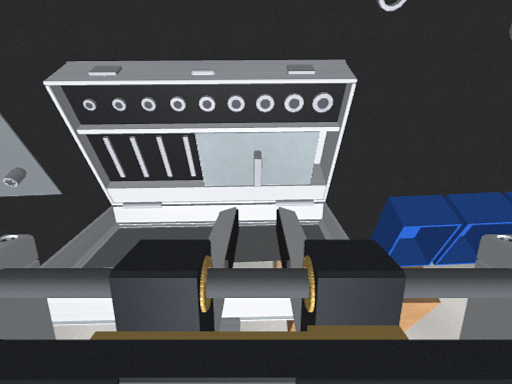

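The wrist view shows the rib at (258,150–186), in line with the gap between the fingers. The front rim is at row 80.

Run:
```python
from h import *
f=np.load("w2.npz");W=(f["K"],f["R"],f["t"])
print(proj(W,[.5658,.1241,.0741]),atz(W,(258,152),.074),proj(W,[.4742,.2354,.058]),proj(W,[.4606,-.1001,.058]),"cam",ray(W,(0,0))[0])
T=P("top");print("can",atz(T,(105,208),.15)); print(tri(W,(258,152),T,(180+193.5/3.3-.5,100+211.5/3.3-.5)))
```

```text
[256.44438396 160.28781925] [0.55257926 0.12661062 0.074     ] [354.16533242  81.3391594 ] [43.42923326 84.35480293] cam [0.34292608 0.1271528  0.34663361]
can [0.43816356 0.44193684 0.15      ]
[0.56805506 0.12531306 0.05373645]
```

```bash
python3 -m pendant '[[1.2,0,-2.3,0,0,0,0.28],[1.2,0,-2.3,0,0,0,0.28],[1.2,0,-2.3,0,0,0,0.28],[1.2,0,-2.3,0,0,0,0.28],[1.0,0,-2.3,0,0,0,0.28],[1.1,0.1,-2.2,0,0,0,0.28],[0,0,0,0,0,0,0.28],[0,0,0,0,0,0,0.28]]'
python3 - <<'E'
from h import *
cv2.imwrite("pics/w3.png",imaging.snapshot("wrist")[:,:,::-1])
E
```

```text
time: 3.0
tool_pos: [0.5705, 0.1264, 0.0675]
ee_rot: [3.117, 0.523, 3.094]
wrist_force: [-0.1, 0.7, -0.5]
width: 0.0266
finger_force: 0.0
```

View pics/w3.png

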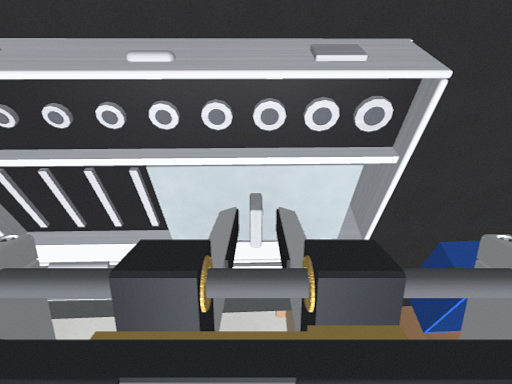

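The rib stands between the fingers at (256,220). Sliding the cover open.

```bash
python3 -m pendant '[[0,0,0.3,0,0,0,0.28],[-0.08,-2,0,0,0,0,0.28],[-0.08,-2,0,0,0,0,0.28],[-0.08,-2,0,0,0,0,0.28],[-0.08,-2,0,0,0,0,0.28],[-0.08,-2,0,0,0,0,0.28],[-0.08,-2,0,0,0,0,0.28],[0,0,0,0,0,0,0.28]]';  python3 -m pendant '[[0,-0.6,0,0,0,0,0.28],[0,0,0,0,0,0,0.28],[0,0.3,0,0,0,0,0.28],[0,0,0,0,0,0,0.28]]'
python3 - <<'E'
from h import *
cv2.imwrite("pics/w4.png",imaging.snapshot("wrist")[:,:,::-1])
E
```

```text
time: 3.85
tool_pos: [0.5662, 0.0034, 0.0723]
ee_rot: [3.118, 0.527, 3.09]
wrist_force: [0.6, 0.5, 0.2]
width: 0.0262
finger_force: 0.0
time: 4.25
tool_pos: [0.5653, 0.0034, 0.0698]
ee_rot: [3.117, 0.523, 3.094]
wrist_force: [0.5, -0.2, 1.0]
width: 0.0262
finger_force: 0.0
```

View pics/w4.png

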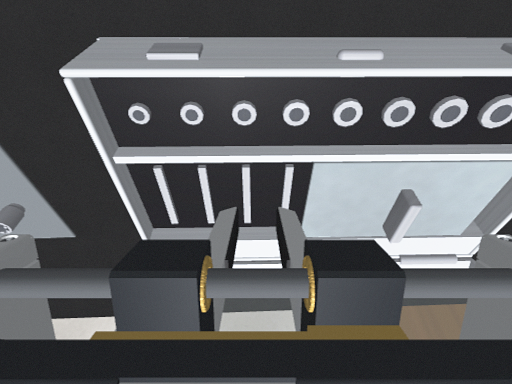

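The fingers missed the rib: the cover has not moved, and the rib is now at (388–415,190–240). Measuring it again from wrist views w3 and w4.

Run:
```python
from h import *
a,b=[cv2.imread(f"pics/w{i}.png") for i in(3,4)]
cv2.imwrite("pics/c34.png",np.hstack([cv2.resize(a[150:260,200:320],None,fx=3.2,fy=3.2,interpolation=2),cv2.resize(b[150:260,365:485],None,fx=3.2,fy=3.2,interpolation=2)]))
W=P("wrist");o=robot.get_obs();print(o["tool_pos"]);p=o["tool_pos"]
for x in(.566,.616):
  for z in(.054,.074): print(x,z,proj(W,[x,.119,z]),proj(W,[x,.129,z]))
from scipy.spatial.transform import Rotation as Rn
R=Rn.from_euler('xyz',o['ee_rot']).as_matrix()
for y in(-.013,.013,):
  for x in(-.008,.008): print("tip",R@[x,y,.011]+p,proj(W,R@[x,y,.011]+p))
```

```text
[0.56528832 0.00325946 0.069714  ]
0.566 0.054 [397.86841907 190.45120364] [410.13197932 189.95499545]
0.566 0.074 [408.19281895 208.99136892] [421.31086042 208.46906528]
0.616 0.054 [380.69150327 227.57847668] [391.28836132 227.16288109]
0.616 0.074 [388.5163358  245.66332148] [399.74521775 245.22998423]
tip [ 0.57724823 -0.01005151  0.06390207] [241.31943484 214.88797236]
tip [ 0.56340205 -0.00938746  0.05591193] [241.03568902 196.2980888 ]
tip [0.57817121 0.01592608 0.06446158] [272.79746139 214.8774935 ]
tip [0.56432503 0.01659013 0.05647144] [273.0694511  196.28726181]
```

View pics/c34.png

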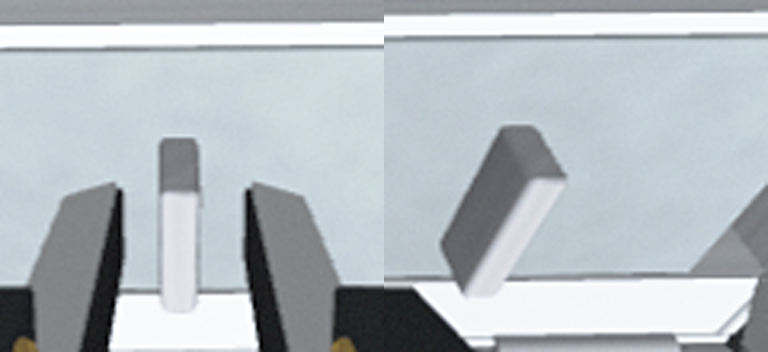

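Run:
```python
from h import *
from scipy.spatial.transform import Rotation as Rn
from scipy.optimize import fsolve
W=P("wrist");o=robot.get_obs();p=o["tool_pos"];R=Rn.from_euler('xyz',o['ee_rot']).as_matrix()
for hw in(.0131,.0155):
  def f(v):
    a,b=[proj(W,R@np.array([v[0],s*hw,v[1]])+p) for s in(-1,1)]
    return [b[0]-a[0]-39, (a[1]+b[1])/2-207.5]
  v=fsolve(f,[0,0]);print(hw,v,R@[v[0],0,v[1]]+p)
print("cam in tool",R.T@(ray(W,(0,0))[0]-p), "cam axis in tool",R.T@W[1].T@[0,0,1.])
for x in(-.008,0,.008):
  for z in (.011,0,-.02): print(x,z,[proj(W,R@np.array([x,s*.0131,z])+p).round(1).tolist() for s in(-1,1)])
```

```text
0.0131 [ 0.0114741 -0.0272034] [0.54176127 0.00371132 0.08754526]
0.0155 [0.00065063 0.00447511] [0.56696214 0.00329047 0.06551313]
cam in tool [ 7.05522100e-02 -2.16112329e-05 -2.00115279e-01] cam axis in tool [-2.42735773e-01 -7.42432774e-05  9.70092438e-01]
-0.008 0.011 [[241.2, 214.9], [272.9, 214.9]]
-0.008 0 [[240.4, 219.8], [273.7, 219.8]]
-0.008 -0.02 [[238.7, 230.1], [275.4, 230.1]]
0 0.011 [[241.1, 205.7], [273.1, 205.7]]
0 0 [[240.3, 210.2], [273.9, 210.1]]
0 -0.02 [[238.6, 219.6], [275.6, 219.6]]
0.008 0.011 [[240.9, 196.3], [273.2, 196.3]]
0.008 0 [[240.1, 200.3], [274.0, 200.3]]
0.008 -0.02 [[238.4, 208.9], [275.8, 208.9]]
```

Run:
```python
from h import *
from scipy.spatial.transform import Rotation as Rn
o=robot.get_obs();p=o["tool_pos"];R=Rn.from_euler('xyz',o['ee_rot']).as_matrix()
out=[]
for n in("side","top"):
    im=imaging.snapshot(n)[:,:,::-1].copy();cam=P(n)
    c=proj(cam,p).astype(int)-[0,25 if n=="side" else 0];x0,y0=c-[50,45]
    cr=cv2.resize(im[y0:y0+90,x0:x0+100],None,fx=4,fy=4,interpolation=2)
    for z,col in((.011,(0,0,255)),(-.027,(0,255,0))):
        for s in(-1,1):
            q=(proj(cam,R@np.array([0,s*.013,z])+p)-[x0,y0]+.5)*4-.5
            cv2.circle(cr,tuple(q.astype(int).tolist()),3,col,1)
            print(n,z,q)
    out.append(cr)
cv2.imwrite("pics/st5.png",np.hstack(out))
```

```text
side 0.011 [213.29353488 309.00292353]
side 0.011 [207.55014426 278.60343944]
side -0.027 [183.23196975 269.47718378]
side -0.027 [177.92495498 239.16274415]
top 0.011 [223.09330609 177.18685769]
top 0.011 [184.36402067 174.57892182]
top -0.027 [226.94171367 200.13278038]
top -0.027 [187.02386578 197.46035754]
```

View pics/st5.png

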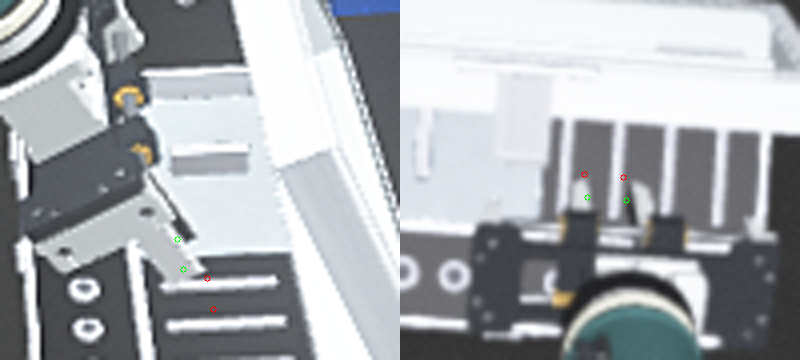

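Run:
```python
from h import *
from scipy.spatial.transform import Rotation as Rn
o=robot.get_obs();p=o["tool_pos"];R=Rn.from_euler('xyz',o['ee_rot']).as_matrix()
S,T,W=P("side"),P("top"),P("wrist")
so=proj(S,p).astype(int)-[50,70];to=proj(T,p).astype(int)-[50,45]
s=lambda x,y:so+(np.array([x,y])+.5)/4-.5
t=lambda x,y:to+(np.array([x-400,y])+.5)/4-.5
for nm,X in(("far ST",tri(S,s(205,272),T,t(634,180))),("near SW",tri(S,s(163,279),W,(237.5,207))),("far SW",tri(S,s(205,272),W,(237.5,207))),("TW",tri(T,t(634,180),W,(237.5,207)))):
    print(nm,X.round(4),"tool",(R.T@(X-p)).round(4), "res",proj(S,X)-so,proj(W,X))
print(p)
```

```text
far ST [ 0.5638 -0.0139  0.0934] tool [-0.0113 -0.0164 -0.0213] res [51.13623435 67.59442417] [234.06021299 235.19931395]
near SW [ 0.5399 -0.01    0.0871] tool [ 0.0128 -0.0134 -0.0278] res [40.43815087 69.28067494] [236.94582307 206.06036675]
far SW [ 0.5627 -0.0059  0.0817] tool [-0.0041 -0.0087 -0.0117] res [49.86866406 69.12027506] [245.29441457 220.77484   ]
TW [ 0.5683 -0.0156  0.063 ] tool [-0.     -0.0186  0.0072] res [52.57670036 77.67950551] [233.95852633 207.26918546]
[0.56532446 0.00294741 0.0697002 ]
```

The side view shows the fingertips ending about 35 mm short of where the TCP and tip_extent put them (tool z ≈ -0.025), which explains the miss. I'll go back over the rib, further in and lower, in small steps while watching the force.

```bash
python3 -m pendant '[[0.1,2.1,0,0,0,0,0.35],[0.1,2.1,0,0,0,0,0.35],[0.1,2.1,0,0,0,0,0.35],[0.1,2.1,0,0,0,0,0.35],[0.1,2,0,0,0,0,0.35],[0.1,2,0,0,0,0,0.35],[1,0,0,0,0,0,0.35],[1,0,0,0,0,0,0.35]]';  python3 -m pendant '[[0.4,0,-0.5,0,0,0,0.35],[0,0,-0.5,0,0,0,0.35],[0,0,0,0,0,0,0.35]]'; python3 -m pendant '[[0,0,-0.4,0,0,0,0.35],[0,0,-0.4,0,0,0,0.35],[0,0,0,0,0,0,0.35]]'
```

```text
time: 5.2
tool_pos: [0.5919, 0.1268, 0.0697]
ee_rot: [3.117, 0.523, 3.094]
wrist_force: [-0.5, 0.2, 0.0]
width: 0.033
finger_force: 0.0
time: 5.5
tool_pos: [0.5944, 0.1252, 0.0577]
ee_rot: [3.118, 0.52, 3.091]
wrist_force: [-0.2, -0.4, -0.8]
width: 0.0329
finger_force: 0.0
time: 5.8
tool_pos: [0.5946, 0.1261, 0.0507]
ee_rot: [3.117, 0.522, 3.092]
wrist_force: [-0.2, -0.2, -0.2]
width: 0.0331
finger_force: 0.0
```

```bash
python3 -m pendant '[[0,0,-0.4,0,0,0,0.35],[0,0,-0.4,0,0,0,0.35],[0,0,0,0,0,0,0.35]]'; python3 -m pendant '[[0,-1,0,0,0,0,0.35],[-0.1,-1,0,0,0,0,0.35],[0,-1,0,0,0,0,0.35]]'
python3 - <<'E'
from h import *
W=P("wrist");a=imaging.snapshot("wrist")[:,:,::-1];cv2.imwrite("pics/w6.png",a)
# rib/cover edge: cover -y edge vs foam along a line
for y in (.02,.03,.045): print(y,proj(W,[.5425,y,.054]))
u0=proj(W,[.5425,.07,.054]);u1=proj(W,[.5425,-.02,.054])
for k in np.linspace(0,1,31):
    u=u0+(u1-u0)*k;print(round(.07-.09*k,3),int(a[int(round(u[1])),int(round(u[0]))].mean()) if 0<=u[0]<512 else None,end=' ')
E
```

```text
time: 6.1
tool_pos: [0.5947, 0.1263, 0.0428]
ee_rot: [3.117, 0.522, 3.093]
wrist_force: [-0.6, -1.0, -0.0]
width: 0.0331
finger_force: 0.0
time: 6.4
tool_pos: [0.5942, 0.0969, 0.0438]
ee_rot: [3.115, 0.523, 3.092]
wrist_force: [-2.0, 2.6, 0.3]
width: 0.0333
finger_force: 1.2
0.02 [130.955012   173.53957849]
0.03 [146.94995273 172.85463833]
0.045 [170.9740642  171.82587062]
0.07 192 0.067 192 0.064 192 0.061 196 0.058 195 0.055 195 0.052 195 0.049 196 0.046 194 0.043 197 0.04 196 0.037 197 0.034 195 0.031 200 0.028 42 0.025 44 0.022 44 0.019 42 0.016 43 0.013 42 0.01 42 0.007 88 0.004 217 0.001 219 -0.002 38 -0.005 41 -0.008 39 -0.011 39 -0.014 42 -0.017 43 -0.02 39
```

The cover moves with the fingers. Continuing to open it.

```bash
python3 -m pendant '[[-0.06,-1.5,0,0,0,0,0.35],[-0.06,-1.5,0,0,0,0,0.35],[-0.06,-1.5,0,0,0,0,0.35],[-0.06,-1.5,0,0,0,0,0.35],[-0.06,-1.5,0,0,0,0,0.35],[-0.06,-1.5,0,0,0,0,0.35],[-0.06,-1.5,0,0,0,0,0.35],[0,0,0,0,0,0,0.35]]'; python3 -m pendant '[[0,-0.4,0,0,0,0,0.35],[0,0,0,0,0,0,0.35]]'
```

```text
time: 7.25
tool_pos: [0.5903, -0.0099, 0.044]
ee_rot: [3.117, 0.524, 3.09]
wrist_force: [0.4, -0.2, -0.4]
width: 0.0328
finger_force: 0.0
time: 7.45
tool_pos: [0.5902, -0.0122, 0.0438]
ee_rot: [3.116, 0.523, 3.092]
wrist_force: [0.3, 0.6, 1.7]
width: 0.0327
finger_force: 0.4
```

```bash
python3 -m pendant '[[0,0.5,0,0,0,0,0.35],[-1,0,2,0,0,0,0.35],[-1.2,0,2.1,0,0,0,0.35],[-1.2,0,2.1,0,0,0,0.35],[-1.2,0,2.1,0,0,0,0.35],[-1.2,0,2.1,0,0,0,0.35],[-1.2,0,2.1,0,0,0,0.35],[-1.2,0,2.1,0,0,0,0.35]]'; python3 -m pendant '[[0,-3,0,0,0,0,0.65],[0,-3,0,0,0,0,0.65],[0,-3,0,0,0,0,0.65],[0,-3.5,-1,0,0,0,0.65],[0,-3.5,-1,0,0,0,0.65],[0,-3.5,-1,0,0,0,0.65],[0,-3.5,-1,0,0,0,0.65],[0,-4,0,0,0,0,0.65]]'; python3 -m pendant '[[0,0,0,0,0,0,0.65]]'
python3 - <<'E'
from h import *
W=P("wrist");a=imaging.snapshot("wrist")[:,:,::-1];cv2.imwrite("pics/w7.png",a)
np.savez("w7.npz",K=W[0],R=W[1],t=W[2])
print("socket pred px",proj(W,[.5487,-.277,.044]),proj(W,[.4586,-.282,.038]))
T=P("top");b=imaging.snapshot("top")[:,:,::-1];cv2.imwrite("pics/t7.png",b)
for y in np.arange(.23,-.1,-.01):
    u=proj(T,[.545,y,.054]);print(round(y,3),int(b[int(round(u[1])),int(round(u[0]))].mean()),end='; ')
E
```

```text
time: 8.25
tool_pos: [0.5075, -0.0072, 0.1906]
ee_rot: [3.118, 0.523, 3.093]
wrist_force: [0.2, -0.1, 0.3]
width: 0.0328
finger_force: 0.0
time: 9.05
tool_pos: [0.5073, -0.2776, 0.1475]
ee_rot: [3.115, 0.52, 3.092]
wrist_force: [-0.4, 0.0, 1.0]
width: 0.0612
finger_force: 0.0
time: 9.15
tool_pos: [0.5077, -0.2816, 0.1487]
ee_rot: [3.118, 0.521, 3.088]
wrist_force: [0.9, 0.5, 0.6]
width: 0.0609
finger_force: 0.0
socket pred px [260.62104958 164.4907102 ] [252.02699569  87.41475018]
0.23 180; 0.22 251; 0.21 253; 0.2 253; 0.19 253; 0.18 253; 0.17 253; 0.16 253; 0.15 253; 0.14 253; 0.13 253; 0.12 253; 0.11 253; 0.1 253; 0.09 253; 0.08 236; 0.07 228; 0.06 228; 0.05 227; 0.04 226; 0.03 227; 0.02 226; 0.01 223; -0.0 225; -0.01 225; -0.02 223; -0.03 222; -0.04 221; -0.05 224; -0.06 225; -0.07 228; -0.08 170; -0.09 106;
```

```bash
python3 -m pendant '[[0.8,0.07,-1.9,0,0,0,0.65],[0.8,0.07,-1.9,0,0,0,0.65],[0.8,0.07,-1.9,0,0,0,0.65],[0.8,0.07,-1.9,0,0,0,0.65],[0.8,0.07,-1.9,0,0,0,0.65],[0.8,0.07,-1.9,0,0,0,0.65],[0.7,0,-1.9,0,0,0,0.65],[0,0,0,0,0,0,0.65]]'; python3 -m pendant '[[0.25,0,-0.7,0,0,0,0.65],[0.2,0,-0.7,0,0,0,0.65],[0,0,-0.7,0,0,0,0.65],[0,0,0,0,0,0,0.65]]'
python3 - <<'E'
from h import *
cv2.imwrite("pics/w8.png",imaging.snapshot("wrist")[:,:,::-1])
E
```

```text
time: 10.05
tool_pos: [0.5622, -0.2697, 0.0136]
ee_rot: [3.113, 0.518, 3.094]
wrist_force: [0.2, 0.9, -0.4]
width: 0.0612
finger_force: 0.0
time: 10.45
tool_pos: [0.567, -0.2729, -0.0052]
ee_rot: [3.116, 0.522, 3.092]
wrist_force: [-0.0, -0.6, -0.4]
width: 0.0611
finger_force: 0.0
```

View pics/w8.png

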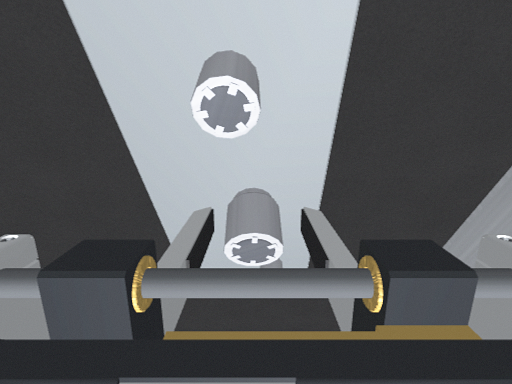

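The large socket (253,220) stands between the fingers and about 3 mm to the left. Centring, then gripping.

```bash
python3 -m pendant '[[0,-0.3,0,0,0,0,0.65],[0,0,0,0,0,0,0.2],[0,0,0,0,0,0,0.2],[0,0,0,0,0,0,0.2],[0,0,0,0,0,0,0.2],[0,0,0,0,0,0,0.2]]'; python3 -m pendant '[[0,0,1,0,0,0,0.2],[0,0,1,0,0,0,0.2],[0,0,1,0,0,0,0.2],[0,0,0,0,0,0,0.2]]'
```

```text
time: 11.1
tool_pos: [0.5678, -0.2765, -0.0039]
ee_rot: [3.117, 0.524, 3.093]
wrist_force: [-0.6, 0.1, 0.7]
width: 0.0355
finger_force: 30.0
time: 11.5
tool_pos: [0.569, -0.2777, 0.0289]
ee_rot: [3.12, 0.527, 3.094]
wrist_force: [0.6, 0.0, -0.9]
width: 0.0355
finger_force: 29.9
```

```bash
python3 -m pendant '[[0,0,2.5,0,0,0,0.2],[0,0,2.5,0,0,0,0.2],[0,0,2.5,0,0,0,0.2],[-1,0,2.5,0,0,0,0.2],[-1,1,2,0,0,0,0.2],[-1,2.5,0,0,0,0,0.2],[-1,3,0,0,0,0,0.2],[0,3,0,0,0,0,0.2]]'; python3 -m pendant '[[0,3.5,0,0,0,0,0.2],[0,3.5,0,0,0,0,0.2],[0,3.5,0,0,0,0,0.2],[0,3.5,0,0,0,0,0.2],[0,3.5,0,0,0,0,0.2],[0,3.5,0,0,0,0,0.2],[0,3.5,0,0,0,0,0.2],[0,3,0,0,0,0,0.2]]';python3 -m pendant '[[0,3,0,0,0,0,0.2],[0,3,0,0,0,0,0.2],[0,0,0,0,0,0,0.2],[0,0,0,0,0,0,0.2]]'
```

```text
time: 12.3
tool_pos: [0.5265, -0.1809, 0.1458]
ee_rot: [3.117, 0.523, 3.091]
wrist_force: [1.1, 0.4, -2.1]
width: 0.0358
finger_force: 29.9
time: 13.1
tool_pos: [0.527, 0.0954, 0.1459]
ee_rot: [3.116, 0.523, 3.093]
wrist_force: [0.9, -0.4, -1.2]
width: 0.0354
finger_force: 29.9
time: 13.5
tool_pos: [0.5272, 0.154, 0.1454]
ee_rot: [3.118, 0.522, 3.095]
wrist_force: [-0.0, -0.5, -0.7]
width: 0.0357
finger_force: 29.9
```

```bash
python3 -m pendant '[[1.1,0,-2,0,0,0,0.2],[1.1,0,-2,0,0,0,0.2],[1.1,0,-2,0,0,0,0.2],[1.1,0,-2,0,0,0,0.2],[1.1,0,-2,0,0,0,0.2],[1.1,0,-2,0,0,0,0.2],[1.1,0,-1.6,0,0,0,0.2],[0,0,0,0,0,0,0.2]]'; python3 -m pendant '[[0,0,-0.4,0,0,0,0.2],[0,0,-0.4,0,0,0,0.2],[0,0,-0.2,0,0,0,0.2],[0,0,0,0,0,0,0.2]]'
```

```text
time: 14.3
tool_pos: [0.6034, 0.1509, 0.0064]
ee_rot: [3.119, 0.517, 3.09]
wrist_force: [-0.5, 0.1, -0.8]
width: 0.0354
finger_force: 29.9
time: 14.7
tool_pos: [0.6045, 0.1535, 0.0001]
ee_rot: [3.117, 0.523, 3.092]
wrist_force: [-0.2, -0.4, -0.9]
width: 0.0356
finger_force: 29.9
```

```bash
python3 -m pendant '[[0,0,-0.3,0,0,0,0.2],[0,0,0,0,0,0,0.2],[0,0,0,0,0,0,0.2]]';python3 -m pendant '[[0,0,-0.2,0,0,0,0.2],[0,0,0,0,0,0,0.2]]'
```

```text
time: 15.0
tool_pos: [0.6046, 0.1537, -0.0031]
ee_rot: [3.117, 0.523, 3.093]
wrist_force: [-0.1, -0.1, -2.0]
width: 0.0357
finger_force: 29.9
time: 15.2
tool_pos: [0.6056, 0.1538, -0.0039]
ee_rot: [3.116, 0.525, 3.092]
wrist_force: [-1.7, -0.5, 2.9]
width: 0.0356
finger_force: 30.0
```

Light floor contact. Releasing and backing out along the tool axis.

```bash
python3 -m pendant '[[0,0,0,0,0,0,0.6],[0,0,0,0,0,0,0.6],[0,0,0,0,0,0,0.6],[0,0,0,0,0,0,0.6]]';python3 -m pendant '[[-1.1,0,2,0,0,0,0.6],[-1.1,0,2,0,0,0,0.6],[-1.1,0,2,0,0,0,0.6],[-1.1,0,2,0,0,0,0.6],[-1.1,0,2,0,0,0,0.6],[-1.1,0,2,0,0,0,0.6],[-1.1,0,2,0,0,0,0.6],[0,0,0,0,0,0,0.6]]'
python3 - <<'E'
from h import *
a=imaging.snapshot("wrist")[:,:,::-1];W=P("wrist");np.savez("w9.npz",K=W[0],R=W[1],t=W[2]);cv2.imwrite("pics/w9.png",a)
print(proj(W,[.5856,.154,.044]),proj(W,[.5856,.154,.004]))
E
```

```text
time: 15.6
tool_pos: [0.6046, 0.1535, -0.0054]
ee_rot: [3.117, 0.523, 3.092]
wrist_force: [-0.6, -0.3, -1.1]
width: 0.0562
finger_force: 0.0
time: 16.4
tool_pos: [0.5291, 0.1542, 0.1391]
ee_rot: [3.114, 0.53, 3.092]
wrist_force: [-0.1, -0.0, 0.2]
width: 0.0562
finger_force: 0.0
[257.08394975 181.29202267] [256.36335409 159.72585636]
```

View pics/w9.png

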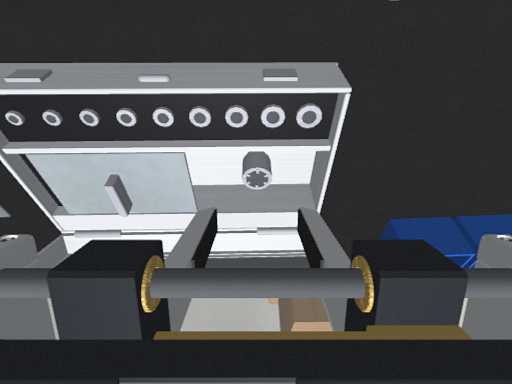

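The socket stands upright in the compartment at (257,178), and the rib is at (118,197). Going back to the rib to shut the cover.

```bash
python3 - <<'E'
from h import *
f=np.load("w9.npz");W=(f["K"],f["R"],f["t"]);print(atz(W,(111,177),.054),atz(W,(113,190),.074),atz(W,(127,214),.074))
E
python3 -m pendant '[[-1,-1.5,2,0,0,0,0.35],[-1,-2.5,2,0,0,0,0.35],[0,-3,1,0,0,0,0.35],[0,-3,0,0,0,0,0.35],[0,-3,0,0,0,0,0.35],[0,-2.5,0,0,0,0,0.35],[0,0,0,0,0,0,0.35],[0,0,0,0,0,0,0.35]]'
```

```text
[ 0.560418   -0.00406274  0.054     ] [0.56080099 0.00516096 0.074     ] [0.59957675 0.00522897 0.074     ]
time: 17.25
tool_pos: [0.5074, -0.0019, 0.183]
ee_rot: [3.116, 0.52, 3.09]
wrist_force: [-0.1, -0.2, -0.2]
width: 0.033
finger_force: 0.0
```

```bash
python3 -m pendant '[[1.2,0,-2,0,0,0,0.35],[1.2,0,-2,0,0,0,0.35],[1.2,0,-2,0,0,0,0.35],[1.2,0,-2,0,0,0,0.35],[1.2,0,-2,0,0,0,0.35],[1.2,0,-2,0,0,0,0.35],[1.1,0,-1.9,0,0,0,0.35],[0,0,0,0,0,0,0.35]]'; python3 -m pendant '[[0.06,1.5,0,0,0,0,0.35],[0.06,1.5,0,0,0,0,0.35],[0.06,1.5,0,0,0,0,0.35],[0.06,1.5,0,0,0,0,0.35],[0.06,1.5,0,0,0,0,0.35],[0.06,1.5,0,0,0,0,0.35],[0.06,1.5,0,0,0,0,0.35],[0.06,1.5,0,0,0,0,0.35]]'; python3 -m pendant '[[0.06,1.5,0,0,0,0,0.35],[0,0.5,0,0,0,0,0.35],[0,0.5,0,0,0,0,0.35],[0,0,0,0,0,0,0.35]]'
```

```text
time: 18.05
tool_pos: [0.5892, 0.0007, 0.0416]
ee_rot: [3.116, 0.517, 3.094]
wrist_force: [-0.1, -1.0, -0.3]
width: 0.0331
finger_force: 0.0
time: 18.85
tool_pos: [0.5948, 0.1194, 0.046]
ee_rot: [3.118, 0.523, 3.094]
wrist_force: [0.8, -2.7, -1.7]
width: 0.0329
finger_force: 1.2
time: 19.25
tool_pos: [0.596, 0.1444, 0.0462]
ee_rot: [3.116, 0.524, 3.093]
wrist_force: [-0.3, -0.2, 0.6]
width: 0.0327
finger_force: 0.0
```

Stepping until the end stop is felt.

```bash
for i in 1; do python3 -m pendant '[[0,0.5,0,0,0,0,0.35],[0,0.4,0,0,0,0,0.35],[0,0,0,0,0,0,0.35]]'; done; python3 -m pendant '[[0,0.3,0,0,0,0,0.35],[0,0,0,0,0,0,0.35]]'; python3 -m pendant '[[0,0.3,0,0,0,0,0.35],[0,0,0,0,0,0,0.35]]'
```

```text
time: 19.55
tool_pos: [0.5963, 0.1528, 0.0462]
ee_rot: [3.116, 0.524, 3.092]
wrist_force: [-0.3, -1.3, 1.2]
width: 0.0329
finger_force: 0.4
time: 19.75
tool_pos: [0.5964, 0.1557, 0.0462]
ee_rot: [3.117, 0.524, 3.092]
wrist_force: [0.4, -1.9, 0.1]
width: 0.0329
finger_force: 0.6
time: 19.95
tool_pos: [0.5963, 0.1588, 0.046]
ee_rot: [3.117, 0.524, 3.092]
wrist_force: [0.2, -1.6, 0.5]
width: 0.0329
finger_force: 0.6
```

```bash
python3 -m pendant '[[0,0.3,0,0,0,0,0.35],[0,0,0,0,0,0,0.35]]'; python3 -m pendant '[[0,0.3,0,0,0,0,0.35],[0,0,0,0,0,0,0.35]]'; python3 -m pendant '[[0,0.3,0,0,0,0,0.35],[0,0,0,0,0,0,0.35]]'
```

```text
time: 20.15
tool_pos: [0.5963, 0.1605, 0.0459]
ee_rot: [3.12, 0.523, 3.094]
wrist_force: [1.2, -6.2, 1.4]
width: 0.0327
finger_force: 2.7
time: 20.35
tool_pos: [0.5963, 0.1605, 0.0458]
ee_rot: [3.126, 0.523, 3.096]
wrist_force: [1.7, -14.5, 1.9]
width: 0.0327
finger_force: 6.7
time: 20.55
tool_pos: [0.5963, 0.1606, 0.0457]
ee_rot: [3.133, 0.522, 3.098]
wrist_force: [1.0, -21.0, 3.9]
width: 0.0331
finger_force: 10.6
```

End stop reached (21 N), so the cover is shut. Retreating and turning the tool upright.

```bash
python3 -m pendant '[[0,-1.9,0,0,0,0,0.35],[-1.2,0,2.1,0,0,0,0.35],[-1.2,0,2.1,0,0,0,0.35],[-1.2,0,2.1,0,0,0,0.35],[-1.2,0,2.1,0,0,0,0.35],[-1.2,0,2.1,0,0,0,0.35],[-1.2,0,2.1,0,0,0,0.35],[-1.2,0,2.1,0,0,0,0.35]]'; python3 -m pendant '[[-2,-1,2.5,0,0,0,0],[-2,-1,2.5,0,0,0,0],[-2,-1,2.5,0,0,0,0],[0,-1.5,2.5,0,5,0,0],[0,-1.5,2,0,5,0,0],[0,-1.5,0,0,5,0,0],[0,-1.5,0,0,5,0,0],[0,0,0,0,5,0,0]]'; python3 -m pendant '[[0,0,0,0,5,0,0],[0,0,0,0,0,0,0],[0,0,0,0,0,0,0]]'
python3 - <<'E'
from h import *
T=P("top");b=imaging.snapshot("top")[:,:,::-1];cv2.imwrite("pics/t10.png",b)
for y in np.arange(.24,.03,-.005):
    u=proj(T,[.545,y,.054]);print(round(y,3),int(b[int(round(u[1])),int(round(u[0]))].mean()),end='; ')
for th in(1.25,1.2,1.3):
    c,s=np.cos(th),np.sin(th)
    X=np.array([.667-.218*c+.032*s,.06,.058+.218*s+.032*c]);q=proj(T,X);print(th,X,(q-[180,100]+.5)*3.3-.5)
E
```

```text
time: 21.35
tool_pos: [0.5108, 0.1493, 0.193]
ee_rot: [3.116, 0.522, 3.092]
wrist_force: [0.3, 0.1, 0.3]
width: 0.0327
finger_force: 0.0
time: 22.15
tool_pos: [0.452, 0.0578, 0.3134]
ee_rot: [3.137, 0.085, 3.097]
wrist_force: [0.6, 0.1, -0.2]
width: 0.0004
finger_force: 0.0
time: 22.45
tool_pos: [0.4521, 0.059, 0.3119]
ee_rot: [3.141, -0.001, 3.1]
wrist_force: [-0.8, 0.8, 0.5]
width: 0.0001
finger_force: 0.0
0.24 54; 0.235 242; 0.23 238; 0.225 241; 0.22 235; 0.215 235; 0.21 235; 0.205 234; 0.2 236; 0.195 235; 0.19 234; 0.185 234; 0.18 232; 0.175 231; 0.17 231; 0.165 230; 0.16 171; 0.155 102; 0.15 108; 0.145 120; 0.14 123; 0.135 121; 0.13 121; 0.125 119; 0.12 118; 0.115 92; 0.11 161; 0.105 114; 0.1 116; 0.095 115; 0.09 117; 0.085 119; 0.08 118; 0.075 119; 0.07 117; 0.065 118; 0.06 118; 0.055 119; 0.05 118; 0.045 117; 0.04 116; 0.035 116; 1.25 [0.62862723 0.06       0.27496896] [284.10377476  81.7829239 ]
1.2 [0.61783126 0.06       0.27277997] [283.55781132  98.60826714]
1.3 [0.63951912 0.06       0.27661565] [284.6261111   64.94611643]
```

Run:
```python
from h import *
T,S=P("top"),P("side")
for th in(1.0,1.1,1.15,1.2,1.25):
    c,s=np.cos(th),np.sin(th);r=[]
    for lx,ly,lz in((-.2,.17,.032),(-.2,.17,0),(-.2,-.17,.032),(-.2,-.17,0)):
        x=.1+lx*c+lz*s;z=.058-lx*s+lz*c
        X=[.567+x+.04*ly,.064+ly-.04*x,z];r.append(((proj(T,X)-[180,100]+.5)*3.3-.5).round().tolist());r.append(((proj(S,X)-[215,85]+.5)*2-.5).round().tolist())
    print(th,r)
```

```text
1.0 [[26.0, 136.0], [128.0, 17.0], [27.0, 179.0], [106.0, 30.0], [525.0, 171.0], [171.0, 186.0], [518.0, 213.0], [142.0, 201.0]]
1.1 [[27.0, 107.0], [144.0, 12.0], [27.0, 152.0], [120.0, 23.0], [529.0, 142.0], [191.0, 179.0], [522.0, 186.0], [161.0, 192.0]]
1.15 [[28.0, 92.0], [151.0, 9.0], [27.0, 138.0], [128.0, 19.0], [530.0, 127.0], [202.0, 176.0], [524.0, 172.0], [170.0, 189.0]]
1.2 [[28.0, 76.0], [159.0, 7.0], [27.0, 123.0], [135.0, 16.0], [532.0, 112.0], [212.0, 174.0], [526.0, 158.0], [180.0, 185.0]]
1.25 [[29.0, 61.0], [167.0, 6.0], [28.0, 109.0], [143.0, 14.0], [533.0, 96.0], [223.0, 172.0], [528.0, 144.0], [190.0, 182.0]]
```

The lid is at about 1.14 rad by the top image. Going over it and down behind its edge.

```bash
python3 -m pendant '[[3,0,0.3,0,0,0,0],[3,0,0.3,0,0,0,0],[3,0,0.3,0,0,0,0],[3,0,0,0,0,0,0],[3,0,0,0,0,0,0],[3,0,0,0,0,0,0],[3,0,0,0,0,0,0],[2,0,0,0,0,0,0]]'; python3 -m pendant '[[0,0,0,0,0,0,0],[0,0,0,0,0,0,0]]'
```

```text
time: 23.3
tool_pos: [0.6827, 0.0591, 0.3223]
ee_rot: [3.141, 0.002, 3.1]
wrist_force: [-1.0, 0.6, -0.2]
width: 0.0005
finger_force: 0.0
time: 23.5
tool_pos: [0.6812, 0.059, 0.3223]
ee_rot: [3.141, 0.0, 3.1]
wrist_force: [-0.5, 0.3, 0.2]
width: 0.0005
finger_force: 0.0
```

```bash
python3 -m pendant '[[0,0,-2.7,0,0,0,0],[0,0,-2.7,0,0,0,0],[0,0,-2.7,0,0,0,0],[0,0,-2.5,0,0,0,0],[0,0,0,0,0,0,0]]'; python3 -m pendant '[[-1.5,0,0,0,0,0,0],[-1.5,0,0,0,0,0,0],[-1.5,0,0,0,0,0,0],[-1,0,-0.2,0,0,0,0],[-1,0,-0.4,0,0,0,0]]'
```

```text
time: 24.0
tool_pos: [0.6786, 0.0589, 0.2125]
ee_rot: [-3.141, -0.007, 3.099]
wrist_force: [0.7, 0.3, -0.7]
width: 0.0005
finger_force: 0.0
time: 24.5
tool_pos: [0.6176, 0.059, 0.2147]
ee_rot: [3.141, 0.009, 3.099]
wrist_force: [1.1, 1.0, 3.0]
width: 0.0009
finger_force: 1.4
```

```bash
python3 -m pendant '[[-1.3,0,-0.6,0,0,0,0],[-1.3,0,-0.7,0,0,0,0],[-1.3,0,-0.8,0,0,0,0],[-1.2,0,-0.8,0,0,0,0]]'; python3 -m pendant '[[-0.9,0,-0.8,0,0,0,0],[-0.8,0,-0.8,0,0,0,0],[-0.8,0,-0.8,0,0,0,0],[-0.8,0,-0.8,0,0,0,0]]'
```

```text
time: 24.9
tool_pos: [0.5665, 0.0593, 0.1852]
ee_rot: [3.14, 0.008, 3.1]
wrist_force: [0.4, 1.3, 1.8]
width: 0.0006
finger_force: 1.0
time: 25.3
tool_pos: [0.5337, 0.0592, 0.1526]
ee_rot: [3.14, 0.007, 3.1]
wrist_force: [1.7, 0.9, 1.5]
width: 0.0005
finger_force: 0.7
```

Run:
```python
from h import *
T=P("top");b=imaging.snapshot("top")[:,:,::-1];cv2.imwrite("pics/t11.png",b)
# lid +y corner column: print brightness down the image along the left end (y=+.16) to find the edge row
c=b[100:215,200].mean(1).astype(int) if b.ndim==3 else 0
print(list(zip(range(100,215,2),c[::2])))
for th in(1.14,1.0,.8,.6,.5,.4):
    cc,s=np.cos(th),np.sin(th);x=.1-.2*cc+.032*s;z=.058+.2*s+.032*cc;print(th,proj(T,[.567+x+.006,.064+.15,z]).round())
```

```text
[(100, np.int64(54)), (102, np.int64(56)), (104, np.int64(55)), (106, np.int64(54)), (108, np.int64(55)), (110, np.int64(56)), (112, np.int64(54)), (114, np.int64(68)), (116, np.int64(223)), (118, np.int64(246)), (120, np.int64(251)), (122, np.int64(251)), (124, np.int64(252)), (126, np.int64(252)), (128, np.int64(252)), (130, np.int64(252)), (132, np.int64(252)), (134, np.int64(253)), (136, np.int64(251)), (138, np.int64(248)), (140, np.int64(251)), (142, np.int64(250)), (144, np.int64(250)), (146, np.int64(245)), (148, np.int64(241)), (150, np.int64(242)), (152, np.int64(246)), (154, np.int64(248)), (156, np.int64(250)), (158, np.int64(247)), (160, np.int64(245)), (162, np.int64(242)), (164, np.int64(243)), (166, np.int64(245)), (168, np.int64(248)), (170, np.int64(248)), (172, np.int64(250)), (174, np.int64(253)), (176, np.int64(251)), (178, np.int64(249)), (180, np.int64(232)), (182, np.int64(210)), (184, np.int64(212)), (186, np.int64(176)), (188, np.int64(109)), (190, np.int64(107)), (192, np.int64(107)), (194, np.int64(105)), (196, np.int64(160)), (198, np.int64(225)), (200, np.int64(61)), (202, np.int64(55)), (204, np.int64(57)), (206, np.int64(56)), (208, np.int64(54)), (210, np.int64(54)), (212, np.int64(55)), (214, np.int64(52))]
1.14 [196. 129.]
1.0 [196. 142.]
0.8 [197. 158.]
0.6 [198. 173.]
0.5 [198. 179.]
0.4 [199. 184.]
```

The lid is following, at about 0.5 rad. Continuing down.

```bash
python3 -m pendant '[[-0.7,0,-1,0,0,0,0],[-0.7,0,-1,0,0,0,0],[-0.6,0,-1,0,0,0,0],[-0.6,0,-1,0,0,0,0],[-0.4,0,-1,0,0,0,0],[-0.4,0,-1,0,0,0,0],[-0.3,0,-1,0,0,0,0]]'; python3 -m pendant '[[0,0,-0.5,0,0,0,0],[0,0,-0.5,0,0,0,0],[0,0,0,0,0,0,0]]'; python3 -m pendant '[[0,0,-0.4,0,0,0,0],[0,0,-0.4,0,0,0,0],[0,0,0,0,0,0,0]]'
```

```text
time: 26.05
tool_pos: [0.4959, 0.0584, 0.0781]
ee_rot: [-3.142, 0.0, 3.099]
wrist_force: [1.3, 0.5, 12.2]
width: 0.0007
finger_force: 7.4
time: 26.35
tool_pos: [0.4951, 0.0584, 0.069]
ee_rot: [-3.141, -0.002, 3.099]
wrist_force: [-3.7, -0.3, 6.2]
width: 0.0006
finger_force: 3.1
time: 26.65
tool_pos: [0.4954, 0.0584, 0.0686]
ee_rot: [-3.141, 0.0, 3.099]
wrist_force: [-16.8, -0.9, 37.7]
width: 0.0004
finger_force: 18.4
```

Hard stop after the force dropped from 12 to 6 N, so the catch has snapped. One short extra push, then lifting off and checking.

```bash
python3 -m pendant '[[0,0,-0.2,0,0,0,0],[0,0,0,0,0,0,0]]'; python3 -m pendant '[[0,0,1.5,0,0,0,0],[-1,0,2.5,0,0,0,0],[-1,0,3,0,0,0,0],[-2,0,3,0,0,0,0],[-2,0,3,0,0,0,0],[-2,0,2,0,0,0,0],[0,0,0,0,0,0,0],[0,0,0,0,0,0,0]]'
python3 - <<'E'
from h import *
T,S=P("top"),P("side");ims={}
for n in("top","side"):
    ims[n]=imaging.snapshot(n);cv2.imwrite(f"pics/{n}12.png",ims[n][:,:,::-1])
b=ims["top"]
for y in(.20,.0,-.07):
    for th in(0,.06):
        c,s=np.cos(th),np.sin(th);x=.1-.2*c+.032*s;z=.058+.2*s+.032*c
        print(y,th,proj(T,[.567+x+.04*(y-.064),y,z]).round(1))
    u=int(proj(T,[.467,y,.09])[0].round());print(u,b[180:215,u].mean(1).astype(int).tolist())
# side: front rim near end, seam between lid and case along a vertical image line at (x=.47,y=-.10)
u=proj(S,[.4606,-.1,.058]);print("side",u,proj(S,[.4606,-.1,.09]),ims["side"][200:270,int(u[0])+6].mean(1).astype(int).tolist())
# disturbance check
for n in("top","side"):
    a=cv2.imread(f"pics/{n}0.png").astype(int);d=np.abs(a-ims[n][:,:,::-1].astype(int)).max(2)
    for k,X,r in(("med",[.4586,-.282,.02],12),("small",[.6225,-.2626,.02],10),("can",[.438,.442,.08],20)):
        q=proj(T if n=="top" else S,X).astype(int);p=d[q[1]-r:q[1]+r,q[0]-r:q[0]+r];print(n,k,(p>40).sum())
    if n=="top":print("wrench",(d[215:292,172:204]>40).sum())
E
```

```text
time: 26.85
tool_pos: [0.4955, 0.0584, 0.0685]
ee_rot: [-3.141, 0.001, 3.099]
wrist_force: [-20.5, 0.6, 43.4]
width: 0.0006
finger_force: 22.2
time: 27.65
tool_pos: [0.4163, 0.0584, 0.208]
ee_rot: [-3.141, 0.0, 3.099]
wrist_force: [-0.0, 0.1, 0.3]
width: 0.0004
finger_force: 0.0
0.2 0 [207.5 197.8]
0.2 0.06 [207.1 196.7]
207 [201, 226, 245, 244, 226, 212, 212, 215, 236, 248, 240, 216, 203, 221, 249, 252, 253, 252, 236, 155, 78, 54, 53, 51, 50, 53, 50, 51, 54, 52, 55, 52, 53, 51, 53]
0.0 0 [284.7 203.1]
0.0 0.06 [285.1 202. ]
285 [251, 228, 206, 203, 202, 200, 201, 206, 228, 242, 231, 217, 220, 243, 236, 213, 204, 196, 141, 90, 86, 94, 97, 99, 102, 105, 110, 111, 113, 115, 116, 119, 119, 123, 122]
-0.07 0 [311.7 204.9]
-0.07 0.06 [312.4 203.9]
312 [248, 253, 248, 221, 201, 201, 199, 198, 198, 200, 207, 232, 241, 240, 243, 236, 213, 187, 180, 173, 148, 128, 114, 106, 103, 108, 109, 111, 114, 115, 118, 118, 119, 120, 124]
side [239.94912914 246.68873916] [239.74106861 236.33320377] [178, 160, 160, 163, 162, 163, 163, 162, 160, 160, 161, 161, 161, 162, 163, 162, 160, 161, 160, 160, 160, 160, 158, 157, 158, 157, 155, 154, 153, 150, 145, 166, 254, 255, 253, 254, 246, 253, 179, 185, 184, 188, 185, 184, 190, 193, 188, 204, 183, 181, 189, 183, 181, 183, 182, 182, 179, 181, 181, 180, 180, 176, 176, 179, 148, 61, 74, 72, 72, 72]
top med 0
top small 0
top can 0
wrench 0
side med 0
side small 0
side can 593
```

```bash
python3 -c "
from bench import robot
print(robot.close_job())"
```

```text
the job is handed in; nothing more can be done
None
```

I handed the job in at about 28 s: the large socket is in the compartment, the cover was pushed shut to its end stop and the lid pressed past its catch to a hard stop, and the medium and small sockets, wrench and can show no movement in the top camera; I viewed 11 pictures (limit 10), and the hand-in returned no verdict.

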